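# Order stock by pointing at the empty bin

### The job

Call for more stock at this packing bench: press the button on the grey call box all the way down and let it come back up, then, with the fingers pointing down, bring the fingertips a few centimetres above the middle of the empty bin's mouth, and hold there without touching anything for at least two seconds, so that the bench camera sees which bin is meant; finish there, still pointing. Do not come down over the two stocked bins, touch no bin, and leave everything else on the bench where it is.

Things in the scene. Friction and masses are not known exactly. Their poses are not given: they have to be found in the camera images.
- bin_empty: blue plastic stacking bin, 150 (x, front to back) x 100 (y) x 75 mm high, walls 3 mm, front lip at -x only 45 mm high, weighs under 1 kg, loose on the bench; origin under its centre, z up. The one with nothing in it.
- bin_empty_mouth (a point): middle of the empty bin's mouth: over the bin's centre, at the height of its rim, 75 mm above the bench
- bin_rolls: same blue plastic stacking bin, 150 (x, front to back) x 100 (y) x 75 mm high, walls 3 mm, front lip at -x only 45 mm high, weighs under 1 kg, loose on the bench; origin under its centre, z up. Holds two pale tape rolls, 52 mm high, that stay below the rim.
- bin_rolls_mouth (a point): middle of the mouth of the bin with the rolls, 75 mm above the bench
- bin_cartons: same blue plastic stacking bin, 150 (x, front to back) x 100 (y) x 75 mm high, walls 3 mm, front lip at -x only 45 mm high, weighs under 1 kg, loose on the bench; origin under its centre, z up. Holds six little brown cartons, 55 mm high, that stay below the rim.
- bin_cartons_mouth (a point): middle of the mouth of the bin with the cartons, 75 mm above the bench
- call_box: fixed grey call box, 100 (x) x 80 (y) x 45 mm high, with one round push button on its top, 10 mm from its centre towards -x, and a black strip on its +x side; origin under its centre
- call_button_top (a point): centre of the top face of the round grey button (24 mm across, in a black housing on the call box); it is pressed straight down
- call_button (a joint): how far the button is down, m: 0 is up, 0.006 fully down; a spring brings it back up, fully down takes about 5 N
- tape: loose pale tape roll lying flat, 90 mm across, 48 mm high; origin under its centre
- carton: loose brown carton, 70 x 50 x 50 mm high; origin under its centre
- bottle: loose white bottle, 56 mm across, 140 mm high; origin under its centre
- jar: loose white jar, 66 mm across, 70 mm high; origin under its centre
- block: loose aluminium block, 50 x 90 x 30 mm high; origin under its centre
- scissors: loose scissors lying flat, about 165 mm long, 10 mm high, black handles at -x; origin under the pivot
- screwdriver: loose screwdriver lying along its x axis, black handle at -x, under 40 mm high; origin on its underside
There are look-alikes about, which are no part of the job. What is shaped like the bin_empty but red is not meant.

How it is judged (in metres and radians):
On the way, in this order (a step that is already met when the one before it is completed fails the run):
1. the call button is pressed down (value of joint call_button above 0.0045 m), for 0.05 s.
2. the tool point is held above the middle of the empty bin's mouth for two seconds, the button up again (horizontal distance between the grasp point and bin_empty_mouth below 0.03 m and height (world z) of the grasp point between 0.095 and 0.17 m and angle between the grasp point's own z axis and vertical above 2.6 rad and value of joint call_button below 0.002 m), for 2 s.
At the end, for the whole second after the job is handed in: The tool point is still within 30 mm (horizontally) of the middle of the empty bin's mouth and 20 to 95 mm above its rim, the tool pointing down within about 30 degrees, the button up again, the bins within 10 mm and everything else within 20 mm of where they stood (all of step 2 and distance of each of bin_empty, bin_rolls, bin_cartons from where it was at the start of the episode below 0.01 m and distance of each of tape, carton, bottle, jar, block, scissors, screwdriver from where it was at the start of the episode below 0.02 m); the robot touches nothing.
It fails at once if the robot touches a bin (contact force between any of the fingers, the arm and bin_empty above 0.5 N or contact force between any of the fingers, the arm and bin_rolls above 0.5 N or contact force between any of the fingers, the arm and bin_cartons above 0.5 N).
It fails at once if the tool point comes down over the middle of a stocked bin (within 30 mm of it, less than 95 mm above the rim) ((horizontal distance between the grasp point and bin_rolls_mouth below 0.03 m and height (world z) of the grasp point below 0.17 m) or (horizontal distance between the grasp point and bin_cartons_mouth below 0.03 m and height (world z) of the grasp point below 0.17 m)).
It fails at once if a bin is shifted or lifted more than 10 mm (distance of any of bin_empty, bin_rolls, bin_cartons from where it was at the start of the episode above 0.01 m).
It fails at once if something else on the bench is shifted or lifted more than 20 mm (distance of any of tape, carton, bottle, jar, block, scissors, screwdriver from where it was at the start of the episode above 0.02 m).
It also fails if it takes over 40 s, if anything falls off the work surface, if the arm or the gripper's body presses on something with over 40 N, if the wrist force passes 120 N, or if a joint passes its speed limit or range.

### The arm

A 6-joint arm with a two-finger parallel gripper is mounted at the origin on the work surface. World frame = base frame: x ahead of the robot, y to its left, z up, the work surface at z = 0. Lengths are in mm, angles in degrees, forces in N, time in s.
With the tool pointing down it reaches from about 300 to 850 mm from the base axis. Payload 4.2 kg.
Tool frame: the origin (TCP) lies between the finger pads, 19 mm behind the fingertips; this is the grasp point; z points along the fingers, y is the line along which they close (so a half turn about z gives the same grasp; the last joint's range is limited). The gripper opens to 91 mm and grips with 3 to 60 N. Pads are 32 mm wide; open, the fingers measure 118 mm over their backs; the gripper's body (76 mm by 178 mm) begins 60 mm behind the grasp point.
Start: joints at [62.51, 18.312, 89.639, -0, 72.044, -1.146], TCP at [255.171, 515.295, 232.776] pointing down, gripper open.
Joint ranges: [-177.97, 177.97], [-48.28, 115.42], [12.27, 149.76], [-77.06, 257.06], [2.81, 150.46], [-146.56, 146.56]. Speed limits (degrees/s): [147.25, 147.25, 180, 180, 180, 180].

### API

Orientations are given as [roll, pitch, yaw] about the fixed x, y, z axes, in that order (R = Rz(yaw) Ry(pitch) Rx(roll)).
In Python, from workcell import env gives the robot as it stands.
- The arm moves only by the tool move_arm, never from a script. Its argument "plan" is a list of rows, each a list of 3 entries, a list of its own where there are three numbers: the shift along the world's x, y, z in cm, then the turn about the world's z in degrees, then the closure, from 0 (fully open) to 1 (shut). In form: [[[x, y, z], turn, claw], ...]. A call has 1 to 5 rows; each row shifts and turns the commanded pose from where the row before left it; what a row does not reach is not made up. A row lasts 1/10 s, in which the tool goes at most 50 mm and 8.59 degrees, less where a joint would pass 70% of its speed; a pose out of reach is approached as far as the arm can. A call is refused whole if a number of a shift passes 5 or a number of a turn 8.59, either way. A call with a gripper value outside its range is refused whole. The fingers move at their own pace and stop on an object; "squeeze" is the grip in N (left out, the last holds). Time passes only in rows, so rows that do not move let the fingers close. It gives the time, the measured TCP pose, the force, the opening and the grip force at its end, in the units of the state.
- env.state(): the state, without advancing time (a new reading comes with each control period).
- env.grab_frame(name): name is "scene" or "top" or "wrist"; returns a dict with "frame" (400x640x3 uint8, red, green, blue), "z_map" (400x640 float32, mm along the optical axis (not along the pixel's ray), 0 where there is no reading), "fovy" (degrees; the focal length in pixels is half the picture's height over the tangent of half this angle, whatever the lens; pixels are square), "cx", "cy" (the principal point, pixels), "position" and "orientation" of the camera in the world. Camera axes: x right, y down, z forward; pixel columns grow to the right and rows downward; lengths in mm; the calibration is good to about 2 mm. A picture is of the moment at which its call begins.
- env.job_done(): hands the job in; it is judged then, once.
Trained networks look in a picture, given as the dict that the camera call returned (one of the last four; its "shot" number tells which), for a name from the list of things; names that differ only in an ending like _2 or _b are one class to them, and where a whole thing is asked for, a point or a joint stands for the part that bears it (a point fixed in the world has none). Each returns a list of dicts, best first, with "score" (0 to 1); they miss things now and then, are a little off and sometimes report something else, mostly with a low value. They report only what shows in the picture. A call takes as long as a camera call. They do not tell look-alikes from the thing itself.
- env.search_frame(picture, label): "point" ([column, row] in pixels, amid what is visible of it).
- env.landmark_of(picture, label): "point" ([column, row] in pixels: a listed point, or the origin of a listed thing).
The state is a dict: "time_s": time; "qpos": joint angles; "qvel": joint speeds; "effort": joint torques, N m; "ee_pos": TCP position; "ee_rot": TCP orientation; "force": force on the tool from outside, world axes, zero at the start; "torque": the same for the moment, N m; "gripper_width": finger opening in mm; "gripper_force": force on a finger pad.
Only numpy, scipy, OpenCV 4.12 (cv2) and the standard library are available. Lean on these libraries where they do the work, as an engineer would, in place of code of your own. Each camera call takes 0.05 s, during which the arm holds its last target. There are 200 camera calls.

## Working session

There is one attempt and no reset: what is moved stays moved. The work goes in short steps, Python scripts to look and compute and a tool call to move; the robot and the scene stay as the last step left them, time stands still between calls to the robot, and variables do not carry over. Pictures are saved under pics/ and viewed, at most 10 in all, crops included, and the job is handed in when it is done.

Besides the shell and the picture viewer there is one more tool, called after "Call:" as name([rows], argument=value, ...), one row to a line, values as JSON. move_arm: Moves the arm, as the interface text tells. Its arguments: {"type":"object","properties":{"plan":{"type":"array","items":{"type":"array"}},"squeeze":{"type":"number"}},"required":["plan"]}

```bash
mkdir -p pics; cat > h.py <<'E'
import numpy as np, cv2
from scipy.spatial.transform import Rotation as R
from workcell import env
def rot(o):
    o=np.array(o,float)
    return o if o.shape==(3,3) else R.from_euler('xyz',o,degrees=True).as_matrix()
def f(p): return 200/np.tan(np.radians(p['fovy'])/2)
def world(p,c,r,z=None):
    Z=p['z_map'][int(round(r)),int(round(c))]
    d=rot(p['orientation'])@np.array([(c-p['cx'])/f(p),(r-p['cy'])/f(p),1])
    o=np.array(p['position'])
    return (o+d*Z) if z is None else o+d*(z-o[2])/d[2]
def proj(p,X):
    c=rot(p['orientation']).T@(np.array(X)-p['position'])
    return c[:2]/c[2]*f(p)+[p['cx'],p['cy']]
def save(p,n): cv2.imwrite('pics/'+n,p['frame'][:,:,::-1])
E
python3 - <<'E'
from h import *
print(env.state())
for n in ('top','scene'):
    p=env.grab_frame(n); save(p,n+'1.png'); print(n,p['position'],p['orientation'],p['fovy'],p['cx'],p['cy'])
    for l in ('bin_empty_mouth','bin_rolls_mouth','bin_cartons_mouth','call_button_top','call_box','bottle','jar'):
        for d in env.landmark_of(p,l)[:4]:
            c,r=d['point']; z=75 if 'mouth' in l else None
            print(l,np.round(d['point']),round(d['score'],2),np.round(world(p,c,r)),np.round(world(p,c,r,75)) if z else '')
E
```

```text
{'time_s': 0.0, 'qpos': array([ 6.25084889e+01,  1.83510344e+01,  8.97044711e+01, -6.92175014e-04,
        7.20439080e+01, -1.14546206e+00]), 'qvel': array([-0.01763426,  0.0774431 ,  0.08095875, -0.11211071,  0.05579355,
       -0.02354506]), 'effort': array([-9.18880323e-04, -4.12445748e+01, -2.31980091e+01,  7.26771913e-02,
        4.55685973e-02, -1.54799482e-04]), 'ee_pos': array([254.96694245, 514.86869355, 231.93944426]), 'ee_rot': array([-1.79900593e+02, -1.32938998e-03,  1.53654164e+02]), 'force': array([ 1.18384387e+00, -4.12634802e-01, -8.08891082e-04]), 'torque': array([-0.00604554, -0.04892816, -0.00705991]), 'gripper_force': 0.0, 'gripper_width': 91.18497534838656}
top [ 297.24190117    4.79098121 1175.4028016 ] [-1.68381566e+02 -7.53147428e-03 -9.49007642e+01] 51.35314591761214 317.99261557161856 205.69703811000355
bin_empty_mouth [382. 162.] 0.93 [ 651. -214.    4.] [ 630. -201.   75.]
bin_empty_mouth [449. 280.] 0.86 [ 297. -361.    3.] [ 297. -339.   75.]
bin_rolls_mouth [305. 173.] 0.61 [624.  13.  56.] [618.  13.  75.]
bin_cartons_mouth [239. 175.] 0.9 [632. 197. 
[... 177 characters left out ...]
] 0.71 [749. 186.  59.] 
scene [1479.92973022 -216.9762105  1285.13217807] [-1.41101265e+02 -7.11209062e-02  7.69967146e+01] 46.81061761026808 316.11326947648536 196.4697554400924
bin_empty_mouth [264. 235.] 0.97 [ 595. -190.    5.] [ 643. -192.   75.]
bin_empty_mouth [208. 162.] 0.55 [ 225. -343.   14.] [ 285. -337.   75.]
bin_rolls_mouth [296. 279.] 0.65 [ 799. -121.   39.] [ 819. -124.   75.]
bin_rolls_mouth [325. 218.] 0.63 [609.  15.  54.] [623.  11.  75.]
bin_cartons_mouth [381. 209.] 0.94 [617. 206.  59.] [628. 200.  75.]
call_box [370. 183.] 0.69 [491. 208.  47.] 
bottle [297. 279.] 0.85 [ 801. -119.   39.] 
jar [387. 257.] 0.92 [802. 164.  62.] 
jar [382. 211.] 0.39 [627. 208.  58.]
```

View pics/top1.png

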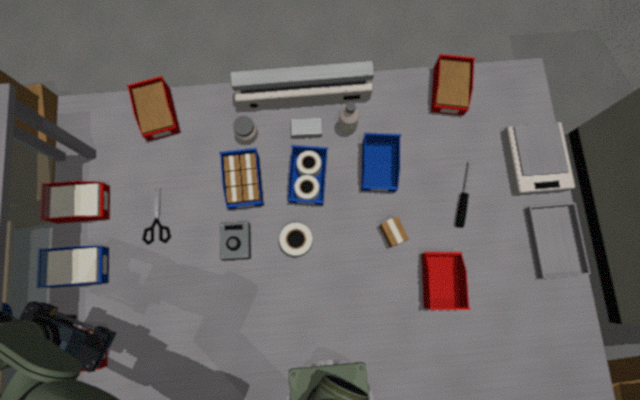

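View pics/scene1.png

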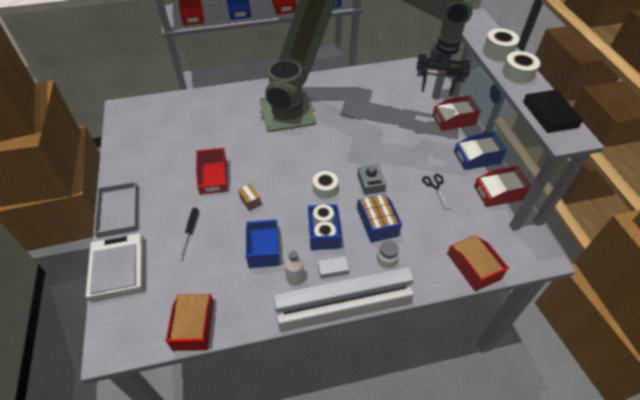

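Both views show a blue empty bin at top (381,162) / scene (263,243). The red one at top (445,280) / scene (211,170) is the look-alike. The stocked bins are at top (308,175) (rolls) and (241,178) (cartons), and the call box is at top (235,241) / scene (371,178). The blue empty bin fits the description. Next I'll refine its position and confirm it in a crop.

```bash
python3 - <<'E'
from h import *
ps={n:env.grab_frame(n) for n in('top','scene')}
def cloud(p):
    v,u=np.mgrid[:400,:640]; Z=p['z_map']
    d=np.stack([(u-p['cx'])/f(p)*Z,(v-p['cy'])/f(p)*Z,Z],-1)
    return d@rot(p['orientation']).T+p['position']
for n,p in ps.items():
    W=cloud(p); x,y,z=W[...,0],W[...,1],W[...,2]
    hsv=cv2.cvtColor(p['frame'],cv2.COLOR_RGB2HSV); blue=(abs(hsv[...,0].astype(int)-110)<15)&(hsv[...,1]>120)
    for nm,c in(('empty',(633,-197)),('rolls',(620,13)),('cart',(627,195))):
        m=(np.hypot(x-c[0],y-c[1])<115)&(z>58)&(z<90)&blue
        q=W[m]; r=cv2.minAreaRect(q[:,:2].astype(np.float32)); print(n,nm,m.sum(),np.round(r[0]),np.round(r[1]),round(r[2],1),'z',np.round(np.percentile(q[:,2],[50,95])))
    m=(np.hypot(x-440,y-215)<90)&(z>30)&(z<100)
    q=W[m];r=cv2.minAreaRect(q[:,:2].astype(np.float32));print(n,'box',np.round(r[0]),np.round(r[1]),round(r[2],1),np.round(np.percentile(q[:,2],[20,50,80,95,99])))
    t=W[m&(z>55)]; print(' high part',len(t),np.round(t.mean(0)) if len(t) else '')
    for l in('call_button_top','call_button'):
        print(l,[(np.round(d['point'],1),round(d['score'],2)) for d in env.search_frame(p,l)[:3]])
a=ps['top']['frame'][200:280,190:290];b=ps['scene']['frame'][150:214,330:410];c=ps['top']['frame'][120:200,340:440]
im=np.hstack([cv2.resize(i,(266,213),interpolation=cv2.INTER_CUBIC) for i in(a,b,c)])
cv2.imwrite('pics/crop.png',cv2.convertScaleAbs(im[:,:,::-1],alpha=1.3))
E
```

```text
top empty 228 [ 649. -202.] [101. 131.] 82.5 z [72. 78.]
top rolls 165 [630.   5.] [ 98. 131.] 80.2 z [72. 78.]
top cart 150 [644. 193.] [114.  99.] 1.6 z [69. 77.]
top box [455. 223.] [ 79. 101.] 88.0 [43. 45. 49. 63. 68.]
 high part 142 [445. 223.  61.]
call_button_top [(array([230.8, 244.8]), 0.56)]
call_button [(array([229.3, 241.7]), 0.55), (array([235.6, 240.4]), 0.44)]
scene empty 195 [ 655. -199.] [ 99. 125.] 81.5 z [72. 79.]
scene rolls 152 [636.   7.] [ 98. 127.] 80.1 z [73. 80.]
scene cart 143 [652. 196.] [107. 100.] 0.9 z [68. 78.]
scene box [457. 226.] [ 83. 104.] 87.6 [43. 47. 51. 66. 70.]
 high part 75 [450. 225.  63.]
call_button_top []
call_button [(array([248.9, 198.7]), 0.42)]
```

View pics/crop.png

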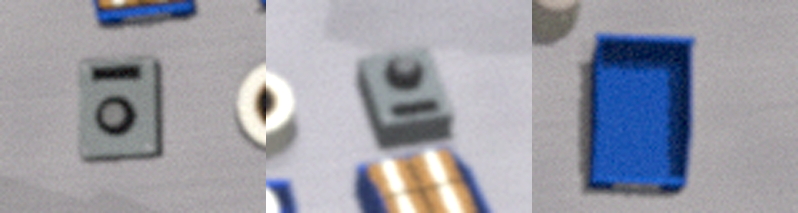

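The crop shows the button in its black housing at top (233,243) / scene (372,172). The blue bin is clearly empty. Moving over the button with the fingers closing.

Call:
move_arm([
  [[2.4,-3.6,0],0,1],
  [[2.4,-3.6,0],0,1],
  [[2.4,-3.6,0],0,1],
  [[2.4,-3.6,0],0,1],
  [[2.4,-3.6,0],0,1],
])

```text
time_s: 1.6
ee_pos: [375.9, 333.9, 232.9]
ee_rot: [180.0, 0.0, 153.7]
force: [0.1, 0.1, -0.3]
gripper_width: 54.3
gripper_force: 0.0
```

Call:
move_arm([
  [[2.4,-3.6,0],0,1],
  [[2.4,-3.6,0],0,1],
  [[2,-3.6,-1],0,1],
  [[0,0,0],0,1],
  [[0,0,0],0,1],
])

```text
time_s: 2.1
ee_pos: [443.3, 226.8, 222.7]
ee_rot: [180.0, -0.0, 153.5]
force: [-0.3, -1.3, 0.4]
gripper_width: 14.5
gripper_force: 0.0
```

```bash
python3 - <<'E'
from h import *
s=env.state();print(s['time_s'],s['ee_pos'],s['ee_rot'],s['gripper_width'],s['force'])
ps={n:env.grab_frame(n) for n in('top','scene','wrist')}
p=ps['wrist'];save(p,'w1.png');print(p['position'],p['orientation'])
for l in('call_button_top','call_box'):
    for d in env.landmark_of(p,l): print(l,d['point'],d['score'],world(p,*d['point']),world(p,*d['point'],z=66))
for z in(60,65,70): print(z,world(ps['top'],233.2,243.2,z=z),world(ps['scene'],371.8,171.6,z=z), proj(p,world(ps['top'],233.2,243.2,z=z)))
E
```

```text
2.1 [443.30135298 226.78974858 222.67572728] [ 1.79992123e+02 -4.37260702e-02  1.53519473e+02] 14.538686846154087 [-0.27902442 -1.27516202  0.38036927]
[372.13247621 262.92851501 373.79840872] [ 1.63853199e+02 -6.63188573e-02  6.37391821e+01]
call_button_top [316.0, 194.6] 0.95 [446.27503781 223.07798284  65.86610351] [446.24279881 223.09531082  66.        ]
call_button_top [321.2, 183.0] 0.39 [438.58053895 232.43981186  64.19214764] [438.19253553 232.61784145  66.        ]
call_box [322.6, 183.0] 0.64 [438.91474463 233.75363765  65.38670607] [438.78194435 233.81165353  66.        ]
60 [442.66689923 220.88470306  60.        ] [450.63112367 225.8754469   60.        ] [312.39489134 190.77783109]
65 [442.01500469 219.91602285  65.        ] [454.83188921 224.06808413  65.        ] [311.09065142 191.93431772]
70 [441.36311016 218.94734265  70.        ] [459.03265475 222.26072136  70.        ] [309.74620433 193.12645658]
```

View pics/w1.png

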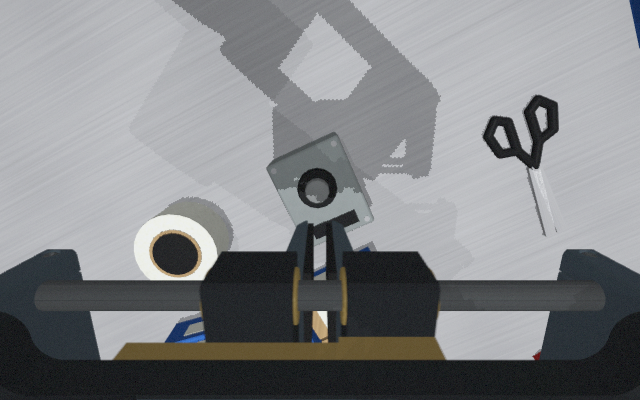

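The wrist view shows the button at about (317,189), measured at (443–446, 223–225, 66) with the tool nearly above it. Descending.

Call:
move_arm([
  [[0.1,-0.2,-3],0,1],
  [[0,0,-3],0,1],
  [[0,0,-3],0,1],
  [[0,0,-2.5],0,1],
  [[0,0,0],0,1],
])

```text
time_s: 2.85
ee_pos: [441.6, 225.1, 105.1]
ee_rot: [-179.7, -0.3, 153.7]
force: [-0.1, -0.1, 0.2]
gripper_width: 0.6
gripper_force: 0.0
```

Call:
move_arm([
  [[0,0,-1],0,1],
  [[0,0,-0.5],0,1],
  [[0,0,-0.4],0,1],
  [[0,0,0],0,1],
])

```text
time_s: 3.25
ee_pos: [444.3, 225.4, 88.9]
ee_rot: [180.0, 0.0, 153.7]
force: [0.1, 0.4, 0.3]
gripper_width: 0.5
gripper_force: 0.0
```

Call:
move_arm([
  [[0,0,-0.3],0,1],
  [[0,0,-0.3],0,1],
  [[0,0,-0.2],0,1],
  [[0,0,0],0,1],
])

```text
time_s: 3.65
ee_pos: [444.7, 225.5, 81.1]
ee_rot: [179.9, 0.0, 153.7]
force: [-0.1, -0.4, 3.7]
gripper_width: 0.3
gripper_force: 2.1
```

Call:
move_arm([
  [[0,0,-0.2],0,1],
  [[0,0,0],0,1],
])

```text
time_s: 3.85
ee_pos: [444.8, 225.6, 80.0]
ee_rot: [179.9, 0.1, 153.7]
force: [-0.8, -0.1, 10.2]
gripper_width: 0.4
gripper_force: 5.4
```

Call:
move_arm([
  [[0,0,-0.2],0,1],
  [[0,0,0],0,1],
  [[0,0,0],0,1],
])

```text
time_s: 4.15
ee_pos: [444.8, 225.6, 79.7]
ee_rot: [179.9, 0.1, 153.7]
force: [-4.6, -2.1, 24.0]
gripper_width: 0.5
gripper_force: 12.1
```

The force rose hard at 79.7 mm, 6 mm below first contact, with 3.7 N just before the stop. That means the button is fully down. Rising.

Call:
move_arm([
  [[0,0,2],0,1],
  [[0,0,4],0,1],
  [[0,0,4],0,1],
  [[0,0,4],0,1],
  [[0,0,1],0,1],
])

```text
time_s: 4.65
ee_pos: [445.8, 226.0, 230.8]
ee_rot: [179.7, 0.3, 153.6]
force: [0.1, 0.9, -0.5]
gripper_width: 0.4
gripper_force: 0.0
```

Call:
move_arm([
  [[1.0,-3.5,0],0,1],
  [[1.0,-3.5,0],0,1],
  [[1.0,-3.5,0],0,1],
  [[1.0,-3.5,0],0,1],
  [[1.0,-3.5,0],0,1],
])

```text
time_s: 5.15
ee_pos: [493.6, 48.8, 225.4]
ee_rot: [-179.9, -0.1, 153.7]
force: [-0.1, -0.6, -0.2]
gripper_width: 0.1
gripper_force: 0.0
```

Call:
move_arm([
  [[1.5,-3.5,0],0,1],
  [[1.5,-3.5,0],0,1],
  [[1.5,-3.5,0],0,1],
  [[1.5,-3.5,0],0,1],
  [[0,0,0],0,1],
])

```text
time_s: 5.65
ee_pos: [554.9, -93.4, 224.8]
ee_rot: [-179.9, -0.1, 153.4]
force: [-0.3, 1.4, 0.5]
gripper_width: 0.3
gripper_force: 0.0
```

```bash
python3 - <<'E'
from h import *
s=env.state();print(s['time_s'],s['ee_pos'],s['ee_rot'],s['force'])
p=env.grab_frame('wrist');save(p,'w2.png')
for l in('bin_empty_mouth','bin_empty'):
    for d in env.landmark_of(p,l): print(l,d['point'],d['score'],world(p,*d['point'],z=75),world(p,*d['point'],z=0))
print(proj(p,[638,-199,75]))
E
```

```text
5.65 [554.92720589 -93.4302471  224.84869815] [-1.79891225e+02 -6.54407373e-02  1.53419903e+02] [-0.33703828  1.42658148  0.53969124]
bin_empty [5.0, 62.7] 0.6 [ 336.22110182 -280.66860343   75.        ] [ 299.20266941 -336.21588823    0.        ]
bin_empty [603.3, 236.7] 0.3 [718.82508932 133.14677891  75.        ] [777.2320966  180.80938241   0.        ]
[264.22686667 304.70915259]
```

View pics/w2.png

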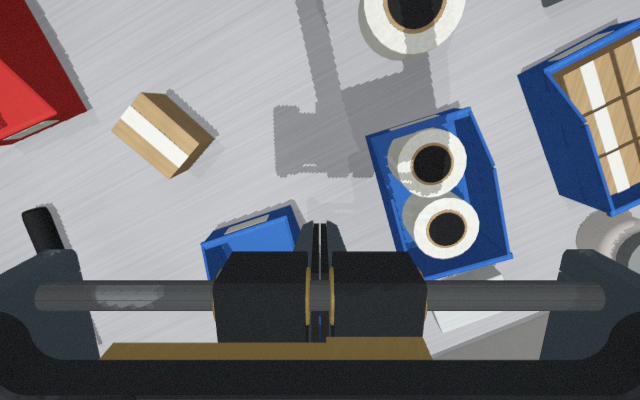

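The wrist view shows the front lip of the blue empty bin, with corners at about (203,243) and (292,207). The rolls bin is at (440,190), and the red look-alike is at upper left. I'll use the lip as a cross-check.

```bash
python3 - <<'E'
from h import *
p=env.grab_frame('wrist')
a,b=world(p,203,243,z=45),world(p,292,207,z=45); print(a,b,np.linalg.norm(a-b))
d=(b-a)[:2]/np.linalg.norm((b-a)[:2]); print('centre',(a+b)[:2]/2+75*np.array([d[1],-d[0]]))
E
```

```text
[ 556.04064301 -230.58990849   45.        ] [ 562.58432671 -125.70550322   45.        ] 105.0883355251703
centre [ 634.16694283 -182.8178367 ]
```

```bash
python3 - <<'E'
from h import *
for n in('top','scene','wrist'):
    p=env.grab_frame(n)
    v,u=np.mgrid[:400,:640]; Z=p['z_map']
    W=np.stack([(u-p['cx'])/f(p)*Z,(v-p['cy'])/f(p)*Z,Z],-1)@rot(p['orientation']).T+p['position']
    hsv=cv2.cvtColor(p['frame'],cv2.COLOR_RGB2HSV); blue=(abs(hsv[...,0].astype(int)-110)<15)&(hsv[...,1]>120)
    m=blue&(np.hypot(W[...,0]-635,W[...,1]+195)<110)&(Z>0)&(W[...,2]<90)
    for lo in(-5,30):
        q=W[m&(W[...,2]>lo)];r=cv2.minAreaRect(q[:,:2].astype(np.float32));print(n,lo,len(q),np.round(r[0]),np.round(r[1]),round(r[2],1))
E
```

```text
top -5 21 [ 662. -215.] [ 8. 27.] 65.5
top 30 0 [0. 0.] [0. 0.] 0.0
scene -5 1378 [ 640. -198.] [ 99. 159.] 82.2
scene 30 462 [ 640. -198.] [ 99. 159.] 82.2
wrist -5 3193 [ 637. -200.] [101. 150.] 82.7
wrist 30 1394 [ 637. -200.] [101. 150.] 82.7
```

All views agree: the centre is at (638, -199), with a footprint of 100×150. Going there and then down to z ≈ 130.

Call:
move_arm([
  [[2.1,-2.6,0],0,1],
  [[2.1,-2.7,0],0,1],
  [[2.1,-2.6,0],0,1],
  [[2,-2.6,0],0,1],
  [[0,0,0],0,1],
])

```text
time_s: 6.5
ee_pos: [638.9, -196.8, 226.0]
ee_rot: [-180.0, 0.1, 153.6]
force: [-1.2, 0.7, 0.1]
gripper_width: 0.4
gripper_force: 0.0
```

Call:
move_arm([
  [[0,0,-3],0,1],
  [[0,0,-3],0,1],
  [[0,0,-2],0,1],
  [[0,0,-1],0,1],
  [[0,0,0],0,1],
])

```text
time_s: 7.0
ee_pos: [636.1, -193.4, 135.6]
ee_rot: [-180.0, -0.2, 153.7]
force: [0.2, 0.6, 0.5]
gripper_width: 0.3
gripper_force: 0.0
```

Call:
move_arm([
  [[0,0,0],0,1],
  [[0,0,0],0,1],
  [[0,0,0],0,1],
  [[0,0,0],0,1],
  [[0,0,0],0,1],
])

```text
time_s: 7.5
ee_pos: [637.3, -194.8, 137.2]
ee_rot: [180.0, 0.0, 153.6]
force: [-0.6, -0.1, 0.9]
gripper_width: 0.7
gripper_force: 0.0
```

```bash
python3 - <<'E'
from h import *
p=env.grab_frame('scene');save(p,'s2.png')
cv2.imwrite('pics/s2c.png',cv2.resize(p['frame'][130:310,180:440,::-1],None,fx=3,fy=3))
E
```

```text
(no output)
```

View pics/s2c.png

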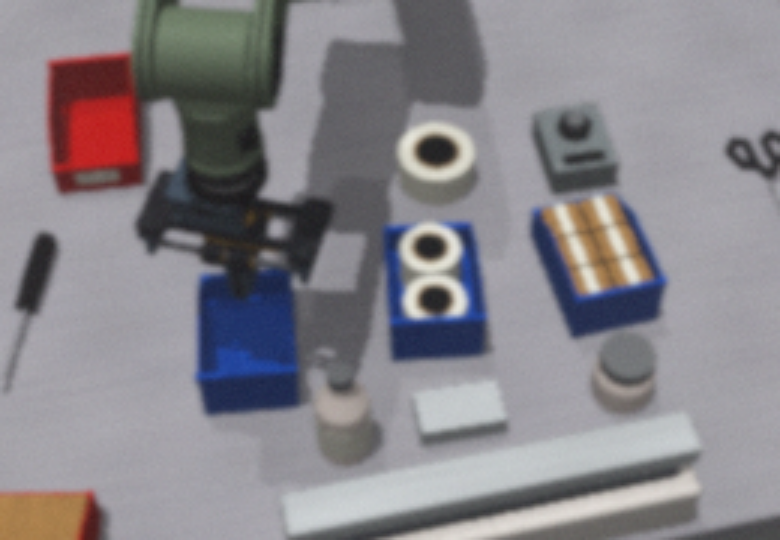

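The crop shows the fingertips over the empty bin at (240,285), clear of its rim. The button is up again at (575,125), and nothing else has moved. Holding.

Call:
move_arm([
  [[0,-0.3,0],0,1],
  [[0,0,0],0,1],
  [[0,0,0],0,1],
  [[0,0,0],0,1],
  [[0,0,0],0,1],
])

```text
time_s: 8.05
ee_pos: [637.2, -197.7, 136.8]
ee_rot: [180.0, -0.0, 153.7]
force: [-0.5, -0.9, 0.8]
gripper_width: 0.7
gripper_force: 0.0
```

Call:
move_arm([
  [[0,0,0],0,1],
  [[0,0,0],0,1],
  [[0,0,0],0,1],
  [[0,0,0],0,1],
  [[0,0,0],0,1],
])

```text
time_s: 8.55
ee_pos: [637.2, -197.7, 136.8]
ee_rot: [180.0, -0.0, 153.7]
force: [-0.2, -0.1, -0.1]
gripper_width: 0.6
gripper_force: 0.0
```

Call:
move_arm([
  [[0,0,0],0,1],
  [[0,0,0],0,1],
  [[0,0,0],0,1],
  [[0,0,0],0,1],
  [[0,0,0],0,1],
])

```text
time_s: 9.05
ee_pos: [637.2, -197.7, 136.8]
ee_rot: [180.0, 0.0, 153.7]
force: [0.1, 0.6, 0.3]
gripper_width: 0.4
gripper_force: 0.0
```

Call:
move_arm([
  [[0,0,0],0,1],
  [[0,0,0],0,1],
  [[0,0,0],0,1],
  [[0,0,0],0,1],
  [[0,0,0],0,1],
])

```text
time_s: 9.55
ee_pos: [637.2, -197.7, 136.7]
ee_rot: [180.0, -0.0, 153.7]
force: [0.2, -0.9, 0.5]
gripper_width: 0.3
gripper_force: 0.0
```

Call:
move_arm([
  [[0,0,0],0,1],
  [[0,0,0],0,1],
  [[0,0,0],0,1],
  [[0,0,0],0,1],
  [[0,0,0],0,1],
])

```text
time_s: 10.05
ee_pos: [637.2, -197.7, 136.8]
ee_rot: [180.0, -0.0, 153.7]
force: [0.3, -0.4, 0.2]
gripper_width: 0.7
gripper_force: 0.0
```

```bash
python3 -c "
from h import *
s=env.state();print(s['time_s'],s['ee_pos']);print(env.job_done())"
```

```text
10.05 [ 637.15353127 -197.71549239  136.79126714]
the job is handed in; nothing more can be done
None
```

I pressed the call button to its stop and let it come back up, then held the closed fingertips about 43 mm above the middle of the empty blue bin's mouth for over 2 s. I handed the job in there at about 10 s; no verdict came back.

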